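# Roll a milling jar up its sloped gutter to the stop

## Task

Push the milling jar with the red lid up its sloped gutter with your fingertips, over the crest, until it lies in the cradle against the stop at the top and cannot roll back. Push gently, without flicking it or letting it run away, do not grip or lift it, and leave the blue-lidded jar, the bottles and the tape roll where they are.

Things in the scene. Friction and masses are not known exactly. Their poses are not given: they have to be found in the camera images.
- jar_red: The jar to move: smooth, slippery steel cylinder with a red screw lid, 44 mm across (waist 41), 80 mm long, about 0.3 kg, lying across the left or the right lane. Origin at its centre; its y axis is the cylinder's axis, x and z turn as it rolls. It starts against the lane's foot lip, centre at x = 15, z = 22 mm in the ramp's frame; seated in the cradle: x = 157, z = 13 mm.
- jar_blue: An equal jar with a blue lid, lying in the other lane. To be left alone.
- ramp: Sloped aluminium gutter (9 degrees up) with two lanes, fixed. Origin on its running surface at the foot, midway between the lanes, 30 mm above the bench; x uphill along the surface, y left, z square to it. Lane centres at y = +47 and -47 mm, each 90 mm wide between walls 4 mm thick and 14 mm high. A lip 6 mm high at x = -4 to 0 mm; before it, open space. Crest at x = 130 mm.
- crest (a point): Midpoint of the crest, on the surface, between the lanes (130 mm up the slope). Beyond it the floor falls at 12 degrees below level for 47 mm (the cradle) to the stop: a jar whose centre is pushed a few mm past the crest rolls in by itself and stays. Cheeks beside the cradle stand 16 mm above the crest.
- chute: The chute's level base, 226 x 188 mm, fixed. Origin on the bench midway between the lanes; x level, uphill; y left; z up. The lip lies at x = -90 mm, the crest at x = 38 mm, 50 mm high, and the upright stop with black rubber pads at x = 85 mm, its top 84 mm high.
- bottle_white: White bottle with a red cap, 44 mm across, 85 mm high, standing. Origin under its base. Bystander.
- bottle_brown: Small brown bottle with a black cap, 34 mm across, 70 mm high, standing. Origin under its base. Bystander.
- tape: Roll of tan tape lying flat, 96 mm across, 25 mm high. Origin under its centre. Bystander.
Not all that is in view belongs to the job. What is shaped like the jar_red but orange or purple is not meant.

How it is judged (in metres and radians):
At the end, for the whole second after the job is handed in: The red-lidded jar lies still in the cradle past the crest, within about 7 mm of touching the stop, square across its lane (within 0.15 rad); the blue-lidded jar has moved less than 15 mm, the bottles and the tape roll less than 20 mm (x of jar_red in the frame of ramp between 0.15 and 0.166 m and z of jar_red in the frame of ramp between 0.008 and 0.018 m and angle between the y axis of jar_red and the y axis of ramp, either way round below 0.15 rad and linear speed of jar_red below 0.02 m/s and distance of jar_blue from where it was at the start of the episode below 0.015 m and distance of each of bottle_white, bottle_brown, tape from where it was at the start of the episode below 0.02 m).
It fails at once if a jar is lifted off the gutter instead of being rolled along it (z of any of jar_red, jar_blue in the frame of ramp above 0.034 m).
It fails at once if the red-lidded jar is flicked or left to run (faster than 0.5 m/s) (linear speed of jar_red above 0.5 m/s).
It fails at once if the red-lidded jar is gripped or pressed hard (over 30 N) (contact force between the fingers and jar_red above 30 N).
It fails at once if the blue-lidded jar is moved by more than 15 mm (distance of jar_blue from where it was at the start of the episode above 0.015 m).
It fails at once if a bottle or the tape roll is moved by more than 20 mm (distance of any of bottle_white, bottle_brown, tape from where it was at the start of the episode above 0.02 m).
It also fails if it takes over 32 s, if anything falls off the work surface, if the arm or the gripper's body presses on something with over 40 N, if the wrist force passes 120 N, or if a joint passes its speed limit or range.

## Robot

A 6-joint arm with a two-finger parallel gripper is mounted at the origin on a cart in front of the work surface, level with it; the furniture and walls round the work are solid. World frame = base frame: x ahead of the robot, y to its left, z up, the work surface at z = 0. Lengths are in mm, angles in rad, forces in N, time in s.
With the tool pointing down it reaches from about 275 to 775 mm from the base axis. Payload 14.6 kg.
Tool frame: the origin (TCP) lies at the very end of the fingers, on their centre line; the grasp point (between the pads) lies 19 mm behind it (pinch_z is the distance from the TCP to the grasp point, in mm); z points along the fingers, y is the line along which they close (so a half turn about z gives the same grasp; the last joint's range is limited). The gripper opens to 85 mm and grips with 20 to 120 N. Pads are 22 mm wide; open, the fingers measure 114 mm over their backs; the gripper's body (76 mm by 85 mm) begins 54 mm behind the grasp point. The pads swing forward as they close: fully open they stand 13 mm farther back than shut.
Start: joints at [-1.307, 0.263, -0.048, 1.259, 0, 1.415], TCP at [213.493, -479.634, 231.278] pointing down, gripper open.
Joint ranges: [-2.65, 2.65], [-0.89, 1.7], [-1.18, 1.37], [-2.13, 2.11], [-1.35, 1.29], [-3.14, 3.14]. Speed limits (rad/s): [1.89, 1.89, 2.57, 2.79, 3.14, 3.14].

## Interface

Orientations are given as [roll, pitch, yaw] about the fixed x, y, z axes, in that order (R = Rz(yaw) Ry(pitch) Rx(roll)).
In Python, from cell import * gives the robot as it stands. The module is installed in compiled form; this text tells all that it offers.
- The arm moves only by the tool drive_tool, never from a script. Its argument "commands" is a list that holds one entry, the list of rows, each a list of 5 numbers: the shift along the tool's x, y, z scaled (see below), then the turn about the tool's z scaled (see below), then the gripper command: -1 is shut, 1 is fully open, values between are in proportion. A call has exactly 5 rows; each row is the pose to reach, as a shift and turn from the pose commanded when the call began, along the tool's axes at that moment, turning the shorter way round; what a row does not reach only later rows make up. The controller multiplies each number of a shift by 0.3 m and each number of a turn by 180 degrees. A row lasts 1/8 s, in which the tool goes at most 62.5 mm and 10.7 degrees, less where a joint would pass 70% of its speed; a pose out of reach is approached as far as the arm can. A call with a number of a shift or a turn outside -1 to 1 is refused whole. A call with a gripper value outside its range is refused whole. The fingers move at their own pace and stop on an object; "force" is the grip in N (left out, the last holds). Time passes only in rows, so rows that repeat a pose let the fingers close, or fill a call up. It gives the time, the measured TCP pose, the force, the opening and the grip force at its end, in the units of the state.
- observe(): the state, without advancing time (a new reading comes with each control period).
- grab_frame(name): name is "scene" or "top"; returns the picture (400x640x3 uint8, red, green, blue); there is no depth.
- camera_params(name): a dict with "fov_y" (degrees; the focal length in pixels is half the picture's height over the tangent of half this angle, whatever the lens; pixels are square), "cx", "cy" (the principal point, pixels), "k1" (the pictures are not rectified: a ray, as slopes to the right and down, at radius r is drawn at 1 + k1 r^2 times it, then the intrinsics apply), "world_to_cam" (4x4, takes a point from world to camera coordinates). Camera axes: x right, y down, z forward; pixel columns grow to the right and rows downward; lengths in mm; the calibration is good to about 2 mm. A picture is of the moment at which its call begins. camera_params takes no time and is no camera call.
- finish_job(): hands the job in; it is judged then, once.
Trained networks look in the newest picture that a camera, given by its name, has taken for a name from the list of things; names that differ only in an ending like _2 or _b are one class to them, and where a whole thing is asked for, a point or a joint stands for the part that bears it (a point fixed in the world has none). Each returns a list of dicts, best first, with "score" (0 to 1); they miss things now and then, are a little off and sometimes report something else, mostly with a low value. They report only what shows in the picture. A call takes as long as a camera call. They do not tell look-alikes from the thing itself.
- boxes_of(camera, thing): "bbox" ([left, top, right, bottom] as shares, 0 to 1, of the picture: columns of its width, rows of its height, round what is visible of it).
- trace(camera, thing): "region" (400x640 bool, what is visible of it) and "bbox" ([left, top, right, bottom] as shares, 0 to 1, of the picture: columns of its width, rows of its height, round what is visible of it).
- tip_of(camera, thing): "location" ([row, column] as shares, 0 to 1, of the picture: columns of its width, rows of its height: a listed point, or the origin of a listed thing).
The state is a dict: "t": time; "joints": joint angles; "joint_velocities": joint speeds; "tau": joint torques, N m; "ee_pos": TCP position; "tcp_rot": TCP orientation; "force": force on the tool from outside, world axes, zero at the start; "moment": the same for the moment, N m; "grip_width": opening from 0.0 (shut) to 1.0 (fully open); "grasp_force": force on a finger pad.
Only numpy, scipy, OpenCV 4.12 (cv2) and the standard library are available. Lean on these libraries where they do the work, as an engineer would, in place of code of your own. Each camera call takes 0.05 s, during which the arm holds its last target. There are 200 camera calls.

## Working session

There is one attempt and no reset: what is moved stays moved. The work goes in short steps, Python scripts to look and compute and a tool call to move; the robot and the scene stay as the last step left them, time stands still between calls to the robot, and variables do not carry over. Pictures are saved under pics/ and viewed, at most 10 in all, crops included, and the job is handed in when it is done.

Besides the shell and the picture viewer there is one more tool, called after "Call:" by a JSON object that holds its "method" and its "body". drive_tool: Moves the arm, as the interface text tells. Shifts and turns lie within -1 to 1; 1 stands for 0.3 m of shift or 180 degrees of turn. Its arguments: {"type":"object","properties":{"commands":{"type":"array","items":{"type":"array","items":{"type":"array","items":{"type":"number"}}}},"force":{"type":"number"}},"required":["commands"]}

```bash
mkdir -p pics
cat > h.py <<'E'
from cell import *
import numpy as np, cv2
def save(n,im): cv2.imwrite('pics/'+n, im[:,:,::-1])
def cam(n):
    p=camera_params(n); f=200/np.tan(np.radians(p['fov_y']/2)); return p,f,np.array(p['world_to_cam'])
def proj(n,P):
    p,f,T=cam(n); P=np.atleast_2d(P); c=P@T[:3,:3].T+T[:3,3]; s=c[:,:2]/c[:,2:]; r2=(s**2).sum(1,keepdims=True)
    return s*(1+p['k1']*r2)*f+[p['cx'],p['cy']]
def ray(n,uv):
    p,f,T=cam(n); d=(np.array(uv)-[p['cx'],p['cy']])/f; s=d.copy()
    for _ in range(20): s=d/(1+p['k1']*(s@s))
    R=T[:3,:3]; return -R.T@T[:3,3], R.T@np.array([s[0],s[1],1])
def onz(n,uv,z):
    o,d=ray(n,uv); return o+d*(z-o[2])/d[2]
E
python3 - <<'E'
from h import *
for n in ('scene','top'):
    im=grab_frame(n); save(n+'0.png',im)
    print(n,np.round(cam(n)[2],3).tolist(),cam(n)[1])
    for t in ('jar_red','jar_blue','ramp','chute','bottle_white','bottle_brown','tape'):
        print(t,[(round(d['score'],2),np.round(np.array(d['bbox'])*[640,400,640,400]).tolist()) for d in boxes_of(n,t)])
    for t in ('crest','chute','ramp','jar_red'): print('tip',t,[(round(d['score'],2),np.round(np.array(d['location'])[::-1]*[640,400],1).tolist()) for d in tip_of(n,t)])
print(observe())
E
```

```text
scene [[0.803, -0.596, 0.005, -460.482], [-0.28, -0.385, -0.879, 210.598], [0.526, 0.705, -0.476, 972.865], [0.0, 0.0, 0.0, 1.0]] 443.8887786395248
jar_red [(0.66, [259.0, 248.0, 287.0, 270.0]), (0.58, [279.0, 184.0, 291.0, 210.0]), (0.5, [246.0, 164.0, 261.0, 192.0]), (0.47, [286.0, 196.0, 295.0, 205.0])]
jar_blue []
ramp []
chute [(0.74, [293.0, 186.0, 384.0, 253.0])]
bottle_white [(0.81, [245.0, 166.0, 262.0, 194.0])]
bottle_brown [(0.68, [358.0, 273.0, 373.0, 299.0])]
tape [(0.69, [438.0, 245.0, 480.0, 277.0])]
tip crest []
tip chute []
tip ramp []
tip jar_red [(0.78, [284.5, 193.0]), (0.66, [276.5, 255.8]), (0.44, [296.8, 205.8])]
top [[-0.028, -1.0, 0.01, -27.826], [-0.996, 0.027, -0.089, 520.311], [0.089, -0.012, -0.996, 1377.936], [0.0, 0.0, 0.0, 1.0]] 437.49764410058015
jar_red [(0.79, [247.0, 196.0, 275.0, 218.0]), (0.68, [288.0, 214.0, 317.0, 229.0]), (0.56, [336.0, 252.0, 353.0, 275.0])]
jar_blue [(0.73, [317.0, 215.0, 346.0, 236.0])]
ramp [(0.6, [295.0, 179.0, 357.0, 227.0])]
chute [(0.74, [286.0, 158.0, 363.0, 242.0])]
bottle_white [(0.72, [212.0, 213.0, 231.0, 229.0])]
[... 231 characters left out ...]
, [303.2, 219.7])]
{'t': 1.2, 'joints': array([-1.30731771e+00,  2.63109858e-01, -4.82751167e-02,  1.25941466e+00,
       -1.74560119e-05,  1.41550340e+00]), 'joint_velocities': array([-0.00101786,  0.00058883,  0.00035336, -0.00019198,  0.00067175,
       -0.00031557]), 'tau': array([-1.54127363e-03, -6.37438560e+01,  3.84773469e+01,  7.34490241e-04,
       -3.13153523e-04, -1.97297334e-05]), 'ee_pos': array([ 213.4815531 , -479.6456917 ,  231.28231263]), 'tcp_rot': array([-3.14158669e+00,  1.67347210e-05,  4.18771550e-01]), 'force': array([-0.3744302 , -0.44279376,  0.17438258]), 'moment': array([ 0.01755129, -0.01048682, -0.0375275 ]), 'grasp_force': 0.0, 'grip_width': 0.9997243566740202}
```

Run:
```python
import cv2,numpy as np
t=cv2.imread('pics/top0.png'); s=cv2.imread('pics/scene0.png')
a=cv2.resize(t[120:300,200:440],(800,600),interpolation=cv2.INTER_CUBIC)
b=cv2.resize(s[150:300,230:430],(800,600),interpolation=cv2.INTER_CUBIC)
cv2.imwrite('pics/ta.png',a); cv2.imwrite('pics/sb.png',b)
```

```text
(no output)
```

View pics/ta.png

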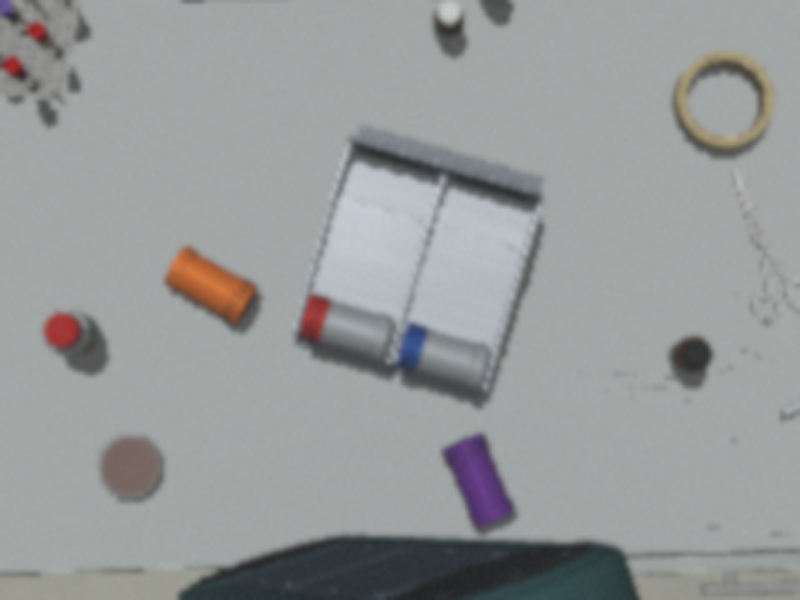

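View pics/sb.png

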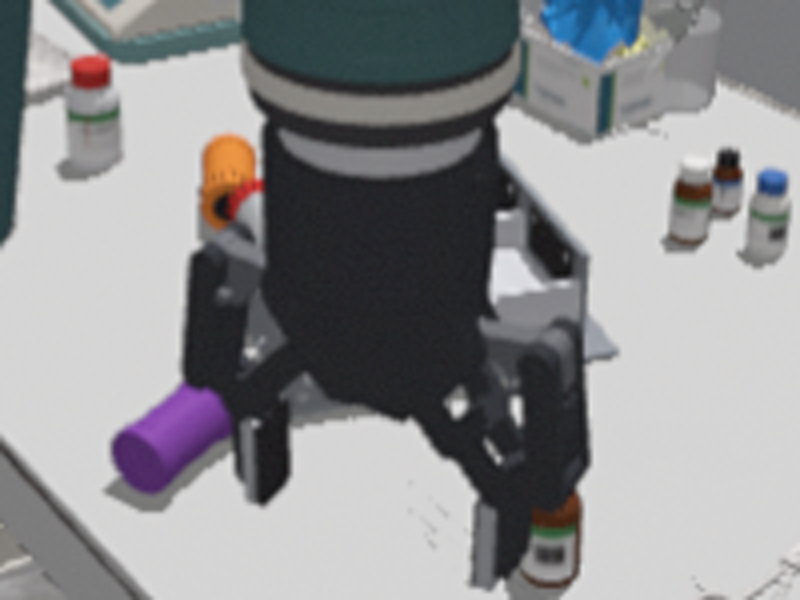

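View pics/scene0.png

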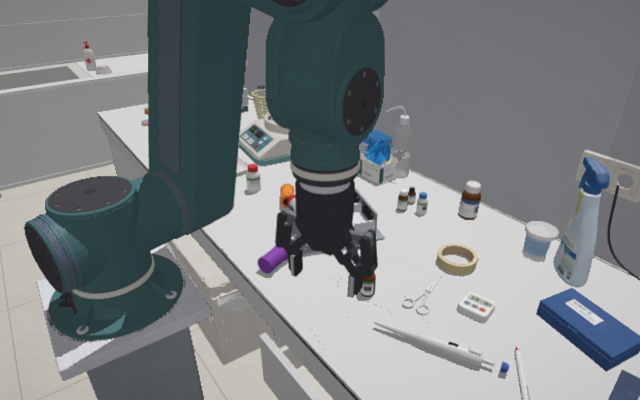

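Top view: the red-lidded jar is at about (304,219), in the left lane. The blue-lidded jar is at (331,225). Orange (263,207) and purple (343,263) are decoys because they have no steel body and don't lie in the gutter. The enlarged top crop confirms this. Next I'll fit the ramp pose.

```bash
cat > fit.py <<'E'
from h import *
from scipy.optimize import least_squares
a=np.radians(9)
def r2c(P): # ramp->chute frame
    P=np.atleast_2d(np.array(P,float)); return np.c_[-90+P[:,0]*np.cos(a)-P[:,2]*np.sin(a),P[:,1],30+P[:,0]*np.sin(a)+P[:,2]*np.cos(a)]
def c2w(q,P):
    c,s=np.cos(q[2]),np.sin(q[2]); P=np.atleast_2d(P); return np.c_[q[0]+c*P[:,0]-s*P[:,1],q[1]+s*P[:,0]+c*P[:,1],P[:,2]]
E
python3 - <<'E'
from fit import *
im=cv2.imread('pics/top0.png')[:,:,::-1].astype(int)
grab_frame('top')
m=trace('top','chute')[0]; reg=m['region']; print(m['score'],reg.sum())
box=cv2.boxPoints(cv2.minAreaRect(np.argwhere(reg)[:,::-1].astype(np.float32))); print(box.round(1).tolist())
R,G,B=im[...,0],im[...,1],im[...,2]; yy,xx=np.mgrid[:400,:640]
roi=(xx>285)&(xx<365)&(yy>200)&(yy<245)
def cen(w): w=np.where(roi,np.clip(w,0,None),0).astype(float); w[w<25]=0; return np.array([(w*xx).sum(),(w*yy).sum()])/w.sum()
cr=cen(R-np.maximum(G,B)); cb=cen(B-np.maximum(R,G)); print('lids',cr,cb)
obs=np.array([[303.2,219.7],[331.5,225.5],[329.7,186.1],[327.4,201.9],[314.8,225.0]]); wts=np.array([1,1,1,.5,.7])
mod=np.r_[r2c([[15,47,22],[15,-47,22],[130,0,0]]),[[0,0,0]],r2c([[0,0,0]])]
# lids: unknown offset L along y, visible from above
def res(p):
    q=p[:3]; r=((proj('top',c2w(q,mod))-obs)*wts[:,None]).ravel()
    l=proj('top',c2w(q,r2c([[15,47+p[3],32],[15,-47+p[3],32]])))-np.array([cr,cb])
    return np.r_[r,2*l.ravel()]
p0=[500,0,-.28,30]
f=least_squares(res,p0,loss='soft_l1'); q=f.x; print(q.round(3),res(q).round(1)); np.save('q.npy',q[:3])
big=cv2.resize(cv2.imread('pics/top0.png')[150:250,270:370],(600,600),interpolation=cv2.INTER_CUBIC)
def line(P,c):
    u=((proj('top',c2w(q,P))-[270,150]+.5)*6).round().astype(int); cv2.polylines(big,[u.reshape(-1,1,2)],False,c,1)
for y in(-92,-2,2,92): line(r2c([[0,y,14],[130,y,14]]),(0,255,0))
line(r2c([[0,-92,0],[0,92,0]]),(0,0,255)); line(r2c([[130,-92,0],[130,92,0]]),(0,0,255))
line([[85,-94,84],[85,94,84]],(255,0,255))
for y in(47,-47): line(r2c([[-7,y-40,22],[-7,y+40,22],[37,y+40,22],[37,y-40,22],[-7,y-40,22]]),(0,255,255))
cv2.imwrite('pics/ov.png',big)
E
```

```text
0.67 3570
[[284.79998779296875, 222.3000030517578], [304.5, 155.89999389648438], [364.8999938964844, 173.8000030517578], [345.20001220703125, 240.3000030517578]]
lids [293.98529903 214.55863682] [323.30392157 223.17493873]
[546.376 -62.641  31.087  29.318] [ 0.2 -2.7  0.6  0.4 -0.9  0.1 -1.3 -1.2  1.3  0.2  0.3 -0.2 -0.5  0.6]
```

View pics/ov.png

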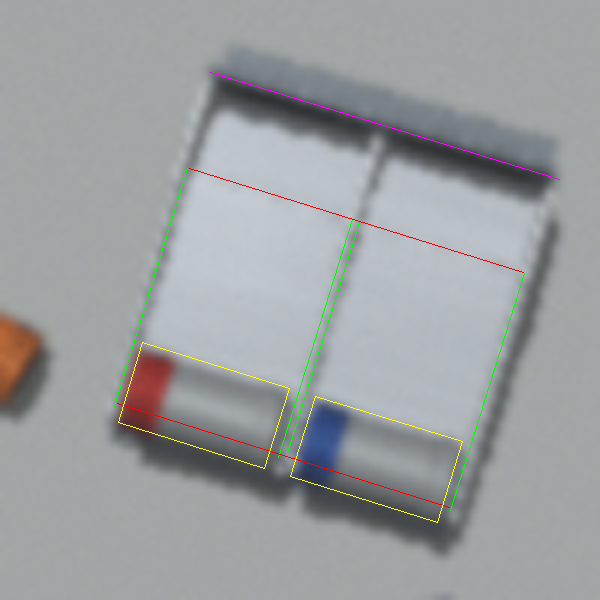

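Call:
{"method": "drive_tool", "body": {"commands": [[[0.67,-0.62,0,0,-0.4],[0.67,-0.62,0,0,-0.4],[0.67,-0.62,0,0,-0.4],[0.67,-0.62,0,0,-0.4],[0.67,-0.62,0,0,-0.4]]], "force": 20}}

```text
t: 1.92
ee_pos: [322.0, -225.3, 231.6]
tcp_rot: [3.141, -0.0, 0.421]
force: [0.6, -0.8, -0.5]
grip_width: 0.297
grasp_force: 0.0
```

Call:
{"method": "drive_tool", "body": {"commands": [[[0.665,-0.62,0,0.234,-0.4],[0.665,-0.62,0,0.234,-0.4],[0.665,-0.62,0,0.234,-0.4],[0.665,-0.62,0,0.234,-0.4],[0.665,-0.62,0,0.234,-0.4]]]}}

```text
t: 2.55
ee_pos: [413.9, -21.8, 231.4]
tcp_rot: [-3.113, 0.0, -0.27]
force: [0.9, -0.6, 0.1]
grip_width: 0.298
grasp_force: 0.0
```

Call:
{"method": "drive_tool", "body": {"commands": [[[0,0,0,0,-0.4],[0,0,0,0,-0.4],[0,0,0,0,-0.4],[0,0,0,0,-0.4],[0,0,0,0,-0.4]]]}}

```text
t: 3.18
ee_pos: [413.4, -24.4, 231.3]
tcp_rot: [-3.114, 0.001, -0.275]
force: [-0.1, -0.6, -0.1]
grip_width: 0.302
grasp_force: 0.0
```

Run:
```python
from fit import *
im=grab_frame('scene'); save('s1.png',cv2.resize(im[150:300,220:420],(800,600),interpolation=cv2.INTER_CUBIC))
im=grab_frame('top'); save('t1.png',cv2.resize(im[140:260,250:410],(800,600),interpolation=cv2.INTER_CUBIC))
s=observe(); q=[546,-65,-.318]; e=s['ee_pos']; d=e-np.r_[q[:2],0]; c,si=np.cos(q[2]),np.sin(q[2])
print(s['t'],e,s['tcp_rot'],'chute xy',c*d[0]+si*d[1],-si*d[0]+c*d[1])
```

```text
3.275 [413.42886249 -24.27519299 231.3075434 ] [-3.11381494e+00  5.27262967e-04 -2.74653440e-01] chute xy -138.6576943443765 -2.7677078882208903
```

View pics/s1.png

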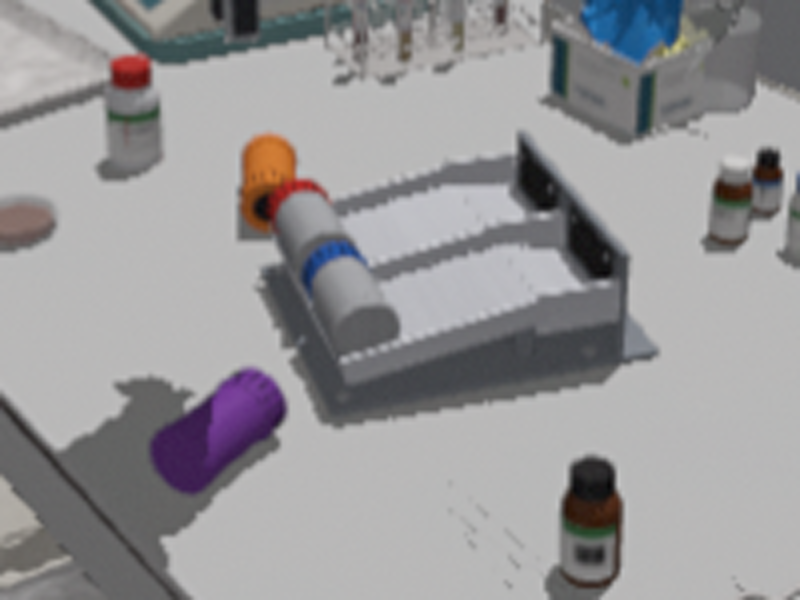

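View: the red-lidded jar is in the far (left) lane with its lid at crop (300,190), and the blue lid is at (335,262). The gutter is clear and nothing lies in the approach.

```bash
cat > mv.py <<'E'
from fit import *
from scipy.spatial.transform import Rotation as Ro
def plan(x,y,z,label=''):
    q=np.load('q.npy'); s=observe(); R=Ro.from_euler('xyz',s['tcp_rot']).as_matrix()
    e=s['ee_pos']; w=c2w(q,[[x,y,z]])[0]; d=e-np.r_[q[:2],0]; c,si=np.cos(q[2]),np.sin(q[2])
    print(label,'t',round(s['t'],2),'at chute',np.round([c*d[0]+si*d[1],-si*d[0]+c*d[1],e[2]],1),'cmd',(R.T@(w-e)/300).round(3),
      'turn',round(-(q[2]-s['tcp_rot'][2])/np.pi,4),'F chute',np.round([c*s['force'][0]+si*s['force'][1],-si*s['force'][0]+c*s['force'][1],s['force'][2]],1),'tilt',s['tcp_rot'].round(3))
E
python3 - <<'E'
from mv import *
im=grab_frame('scene').astype(int); tp=cv2.imread('pics/top0.png')[:,:,::-1].astype(int)
yy,xx=np.mgrid[:400,:640]
def cen(im,col,roi):
    R,G,B=im[...,0],im[...,1],im[...,2]
    w=(R-np.maximum(G,B)-np.clip(G-B-25,0,None)*3) if col=='r' else B-np.maximum(R,G)
    w=np.where((xx>roi[0])&(xx<roi[1])&(yy>roi[2])&(yy<roi[3])&(w>25),1.,0); return np.array([(w*xx).sum(),(w*yy).sum()])/w.sum()
L={'scene':np.array([cen(im,'r',(286,304,193,206)),cen(im,'b',(294,314,208,225))]),'top':np.array([cen(tp,'r',(285,300,205,226)),cen(tp,'b',(315,330,212,235))])}
print(L)
C=np.array([[518,135],[622,262]])/4+[220,150]-.5
def res(p):
    q=p[:3]; o=[]
    for n in L:
        z=32; l=proj(n,c2w(q,r2c([[15,47+p[3],z],[15,-47+p[3],z]])))-L[n]; o.append((l*(1 if n=='top' else .7)).ravel())
    o.append((proj('scene',c2w(q,[[85,94,84],[85,-94,84]]))-C).ravel()*.7)
    o.append((proj('top',c2w(q,[r2c([[130,0,0]])[0]]))-[329.7,186.1]).ravel()*.5)
    return np.concatenate(o)
f=least_squares(res,[546,-65,-.318,30]); print(f.x.round(3),f.fun.round(1)); q=f.x; np.save('q.npy',q[:3])
big=cv2.resize(im.astype(np.uint8)[150:300,220:420],(800,600),interpolation=cv2.INTER_CUBIC)
def line(P,c):
    u=((proj('scene',c2w(q,P))-[220,150]+.5)*4).round().astype(int); cv2.polylines(big,[u.reshape(-1,1,2)],False,c,1)
for y in(-96,-2,2,92): line(r2c([[-4,y,14],[130,y,14]]),(0,255,0))
line(r2c([[-4,-92,6],[-4,92,6]]),(255,0,0)); line(r2c([[130,-92,0],[130,92,0]]),(255,0,0))
line([[85,-94,84],[85,94,84]],(255,0,255))
t=np.linspace(0,2*np.pi,40)
for y in(87,7,-7,-87): line(r2c(np.c_[15+22*np.cos(t),0*t+y,22+22*np.sin(t)]),(255,255,0))
save('s2.png',big)
plan(-140,47,46)
E
```

```text
{'scene': array([[292.2       , 197.9       ],
       [301.65277778, 214.        ]]), 'top': array([[293.89772727, 214.82954545],
       [323.30136986, 223.28767123]])}
[ 5.43131e+02 -6.49740e+01 -3.20000e-01  3.56530e+01] [ 1.4  1.1  1.2  1.4 -0.8  0.4 -1.1  0.6 -0.2  0.   0.2 -0.1 -0.1  0.5]
 t 3.33 at chute [-135.9   -2.   231.3] cmd [-0.006 -0.147  0.622] turn 0.0144 F chute [ 0.7 -0.4 -0.1] tilt [-3.114e+00  1.000e-03 -2.740e-01]
```

View pics/s2.png

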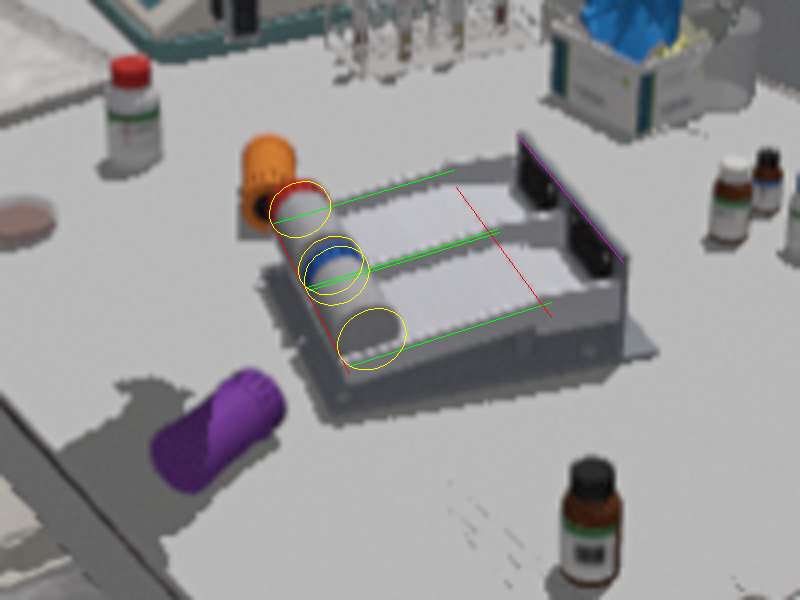

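The fit overlays within about 3 mm. I'll go sideways, then down behind the jar.

Call:
{"method": "drive_tool", "body": {"commands": [[[-0.015,-0.15,0.1,0.014,-0.4],[-0.015,-0.15,0.2,0.014,-0.4],[-0.015,-0.15,0.35,0.014,-0.4],[-0.015,-0.15,0.45,0.014,-0.4],[-0.015,-0.15,0.45,0.014,-0.4]]]}}

```text
t: 3.95
ee_pos: [410.3, -13.9, 96.5]
tcp_rot: [-3.084, 0.006, -0.273]
force: [0.5, -0.7, 0.1]
grip_width: 0.295
grasp_force: 0.0
```

```bash
python3 -c "
from mv import *
plan(-135,47,46)"
```

```text
t 3.95 at chute [-142.2    6.7   96.5] cmd [ 0.031 -0.123  0.176] turn 0.0147 F chute [ 0.7 -0.5  0.1] tilt [-3.084  0.006 -0.273]
```

```bash
python3 -c "
from mv import *
print(observe()['joints'].round(3))"
```

```text
[-0.274  0.163 -0.579  0.834  0.058  3.141]
```

Joint 6 is at its limit, so I'll turn the tool a half turn the other way, which is equivalent for pushing.

Call:
{"method": "drive_tool", "body": {"commands": [[[0,0,-0.1,-0.06,-0.4],[0,0,-0.1,-0.12,-0.4],[0,0,-0.1,-0.18,-0.4],[0,0,-0.1,-0.24,-0.4],[0,0,-0.1,-0.3,-0.4]]]}}

```text
t: 4.58
ee_pos: [411.7, -16.2, 129.2]
tcp_rot: [-3.107, -0.046, 0.67]
force: [0.1, 0.0, 0.6]
grip_width: 0.302
grasp_force: 0.0
```

Call:
{"method": "drive_tool", "body": {"commands": [[[0,0,0,-0.06,-0.4],[0,0,0,-0.12,-0.4],[0,0,0,-0.18,-0.4],[0,0,0,-0.24,-0.4],[0,0,0,-0.3,-0.4]]]}}

```text
t: 5.2
ee_pos: [411.7, -16.1, 129.2]
tcp_rot: [3.124, -0.055, 1.608]
force: [0.3, 0.1, -0.5]
grip_width: 0.303
grasp_force: 0.0
```

Call:
{"method": "drive_tool", "body": {"commands": [[[0,0,0,-0.06,-0.4],[0,0,0,-0.12,-0.4],[0,0,0,-0.18,-0.4],[0,0,0,-0.24,-0.4],[0,0,0,-0.3,-0.4]]]}}

```text
t: 5.82
ee_pos: [411.7, -16.1, 129.2]
tcp_rot: [3.087, -0.019, 2.546]
force: [-0.8, 0.4, -0.7]
grip_width: 0.301
grasp_force: 0.0
```

```bash
sed -i "s/-(q\[2\]-s\['tcp_rot'\]\[2\])\/np.pi/-(q[2]+np.pi-s['tcp_rot'][2])\/np.pi/" mv.py; python3 -c "
from mv import *
plan(-135,47,46)
print(observe()['joints'].round(3))"
```

```text
t 5.83 at chute [-140.1    5.1  129.2] cmd [0.017 0.124 0.285] turn -0.0879 F chute [-0.9  0.1 -0.7] tilt [ 3.087 -0.019  2.546]
[-0.279  0.13  -0.518  0.924  0.058  0.318]
```

Call:
{"method": "drive_tool", "body": {"commands": [[[0.017,0.124,0.05,-0.05,-0.4],[0.017,0.124,0.1,-0.088,-0.4],[0.017,0.124,0.2,-0.088,-0.4],[0.017,0.124,0.23,-0.088,-0.4],[0.017,0.124,0.23,-0.088,-0.4]]]}}

```text
t: 6.45
ee_pos: [429.1, 21.3, 61.5]
tcp_rot: [3.084, -0.005, 2.816]
force: [-0.1, 0.7, 0.2]
grip_width: 0.303
grasp_force: 0.0
```

```bash
python3 -c "
from mv import *
plan(-130,47,46)
s=observe();print(s['joints'].round(3)); R=Ro.from_euler('xyz',s['tcp_rot']).as_matrix();q=np.load('q.npy');z=R[:,2];c,si=np.cos(q[2]),np.sin(q[2]);print('tool z in chute',[c*z[0]+si*z[1],-si*z[0]+c*z[1],z[2]],R[2])"
```

```text
t 6.45 at chute [-135.3   46.1   61.5] cmd [-0.018  0.     0.052] turn -0.0021 F chute [-0.3  0.7  0.2] tilt [ 3.084 -0.005  2.816]
[-0.18   0.228 -0.608  0.732  0.058  0.147]
tool z in chute [np.float64(-0.004917584274807133), np.float64(0.05756625906502463), np.float64(-0.9983295764336337)] [ 0.00529906  0.0575324  -0.99832958]
```

Call:
{"method": "drive_tool", "body": {"commands": [[[0,0,0.052,0,-0.4],[0,0,0.052,0,-0.4],[-0.03,0,0.052,0,-0.4],[-0.05,0,0.052,0,-0.4],[-0.05,0,0.052,0,-0.4]]]}}

```text
t: 7.08
ee_pos: [444.1, 17.2, 45.5]
tcp_rot: [3.084, -0.005, 2.816]
force: [-0.3, -0.7, -0.4]
grip_width: 0.302
grasp_force: 0.0
```

```bash
python3 -c "
from mv import *
plan(-118,47,46)
im=grab_frame('scene'); save('s3.png',cv2.resize(im[150:300,220:420],(800,600),interpolation=cv2.INTER_CUBIC))"
```

```text
t 7.08 at chute [-119.9   46.9   45.5] cmd [-0.006  0.    -0.002] turn -0.0021 F chute [-0.  -0.8 -0.4] tilt [ 3.084 -0.005  2.816]
```

View pics/s3.png

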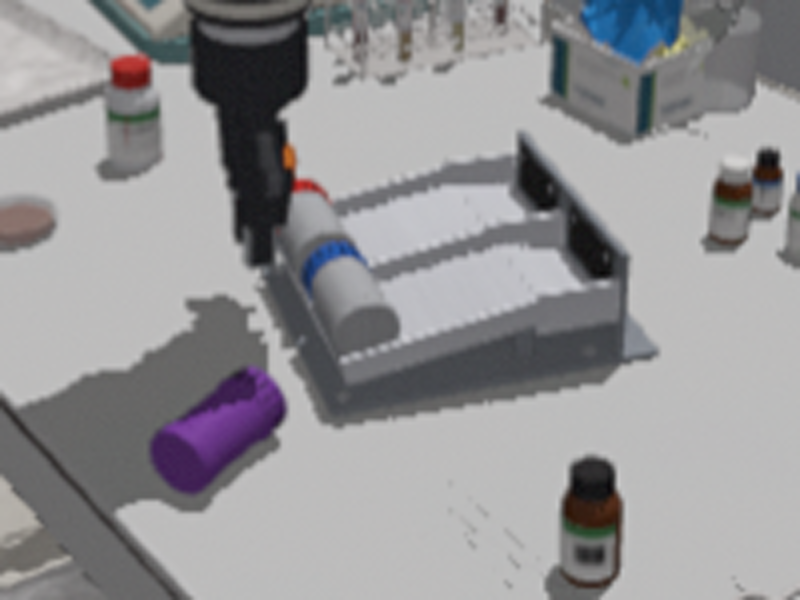

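Fingertips are just behind the red jar at crop (260,262), and the surroundings haven't moved. I'll creep in.

Call:
{"method": "drive_tool", "body": {"commands": [[[-0.01,0,0,0,-0.4],[-0.02,0,0,0,-0.4],[-0.03,0,-0.002,0,-0.4],[-0.04,0,-0.003,0,-0.4],[-0.05,0,-0.005,0,-0.4]]]}}

```text
t: 7.75
ee_pos: [457.4, 12.6, 46.5]
tcp_rot: [3.084, -0.006, 2.816]
force: [-1.7, 1.1, 0.5]
grip_width: 0.302
grasp_force: 0.9
```

```bash
python3 -c "
from mv import *
plan(-80,47,51)"
```

```text
t 7.75 at chute [-105.8   46.7   46.5] cmd [-0.086  0.002 -0.015] turn -0.0019 F chute [-2.   0.5  0.5] tilt [ 3.084 -0.006  2.816]
```

Call:
{"method": "drive_tool", "body": {"commands": [[[-0.015,0,-0.002,0,-0.4],[-0.035,0,-0.005,0,-0.4],[-0.055,0,-0.008,0,-0.4],[-0.075,0,-0.011,0,-0.4],[-0.09,0,-0.014,0,-0.4]]]}}

```text
t: 8.38
ee_pos: [483.4, 3.6, 50.7]
tcp_rot: [3.084, -0.005, 2.816]
force: [-2.0, 0.8, 1.3]
grip_width: 0.3
grasp_force: 0.9
```

```bash
python3 -c "
from mv import *
plan(-50,47,55.5)
im=grab_frame('scene'); save('s4.png',cv2.resize(im[150:300,220:420],(800,600),interpolation=cv2.INTER_CUBIC))"
```

```text
t 8.38 at chute [-78.2  46.3  50.7] cmd [-0.094  0.004 -0.016] turn -0.002 F chute [-2.1  0.1  1.3] tilt [ 3.084 -0.005  2.816]
```

View pics/s4.png

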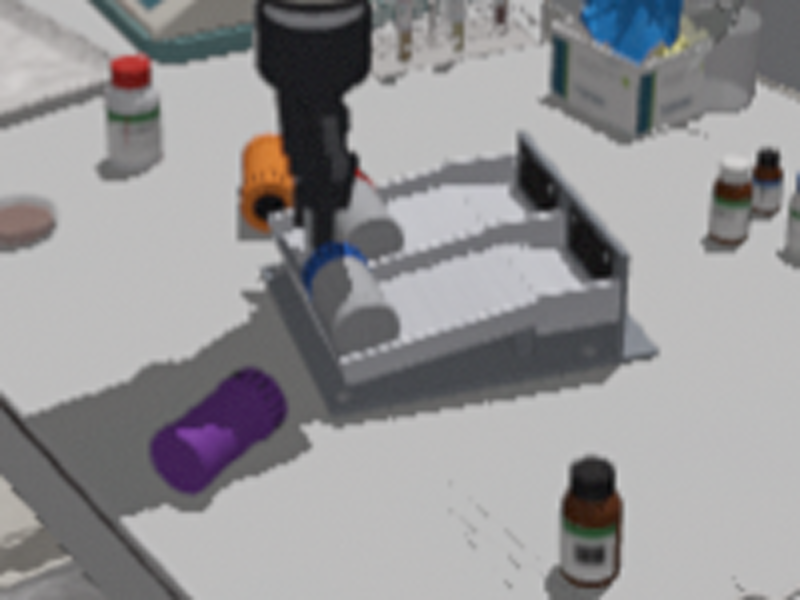

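The red jar is rolling up ahead of the fingers, square in its lane. The blue jar hasn't moved. I'll continue.

Call:
{"method": "drive_tool", "body": {"commands": [[[-0.02,0.001,-0.003,0,-0.4],[-0.04,0.002,-0.006,0,-0.4],[-0.06,0.003,-0.009,0,-0.4],[-0.08,0.004,-0.012,0,-0.4],[-0.1,0.004,-0.015,0,-0.4]]]}}

```text
t: 9.05
ee_pos: [512.1, -5.1, 55.1]
tcp_rot: [3.084, -0.005, 2.816]
force: [-1.8, 0.3, 1.1]
grip_width: 0.299
grasp_force: 0.9
```

Call:
{"method": "drive_tool", "body": {"commands": [[[-0.02,0,-0.003,0,-0.4],[-0.04,0,-0.006,0,-0.4],[-0.06,0,-0.009,0,-0.4],[-0.08,0,-0.012,0,-0.4],[-0.1,0,-0.015,0,-0.4]]]}}

```text
t: 9.68
ee_pos: [540.4, -15.0, 59.4]
tcp_rot: [3.084, -0.006, 2.816]
force: [-2.4, 1.3, 1.0]
grip_width: 0.299
grasp_force: 0.9
```

```bash
python3 -c "
from mv import *
plan(5,47,64)"
```

```text
t 9.68 at chute [-18.3  46.6  59.4] cmd [-0.078  0.003 -0.016] turn -0.002 F chute [-2.7  0.5  1. ] tilt [ 3.084 -0.006  2.816]
```

Next, slowly over the crest.

Call:
{"method": "drive_tool", "body": {"commands": [[[-0.014,0,-0.002,0,-0.4],[-0.028,0,-0.005,0,-0.4],[-0.042,0,-0.007,0,-0.4],[-0.056,0,-0.009,0,-0.4],[-0.07,0,-0.012,0,-0.4]]]}}

```text
t: 10.3
ee_pos: [560.1, -21.8, 62.8]
tcp_rot: [3.084, -0.006, 2.816]
force: [-1.9, 0.4, 1.1]
grip_width: 0.301
grasp_force: 0.9
```

Call:
{"method": "drive_tool", "body": {"commands": [[[-0.01,0,-0.001,0,-0.4],[-0.02,0,-0.002,0,-0.4],[-0.03,0,-0.003,0,-0.4],[-0.04,0,-0.004,0,-0.4],[-0.05,0,-0.005,0,-0.4]]]}}

```text
t: 10.92
ee_pos: [574.3, -26.7, 64.2]
tcp_rot: [3.084, -0.005, 2.816]
force: [-0.2, -0.4, 0.6]
grip_width: 0.301
grasp_force: 0.0
```

```bash
python3 -c "
from mv import *
plan(25,47,66)
im=grab_frame('scene'); save('s5.png',cv2.resize(im[150:300,220:420],(800,600),interpolation=cv2.INTER_CUBIC))"
```

```text
t 10.93 at chute [17.6 46.1 64.2] cmd [-0.025  0.003 -0.006] turn -0.002 F chute [-0.1 -0.4  0.6] tilt [ 3.084 -0.005  2.816]
```

View pics/s5.png

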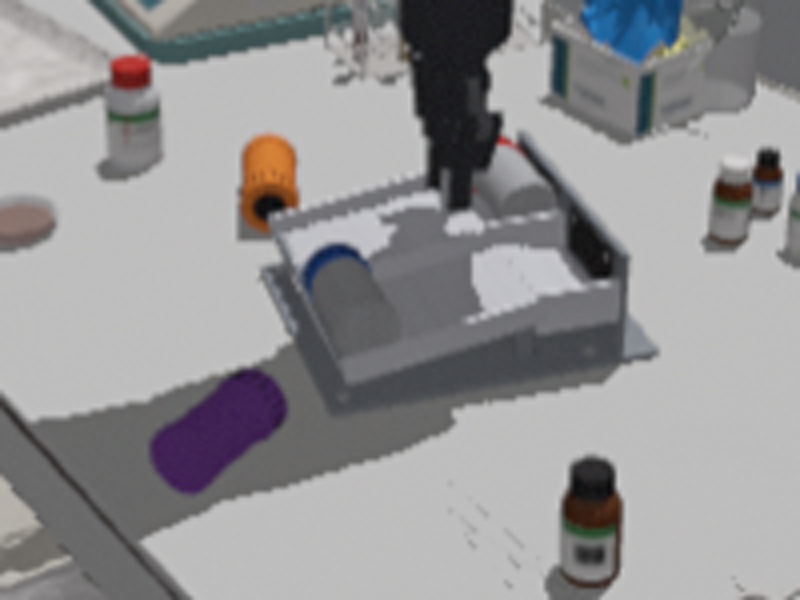

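The jar has gone over the crest and lies by the stop at crop (515,185), and the contact force is zero. I'll back off, rise and check.

Call:
{"method": "drive_tool", "body": {"commands": [[[0.03,0,0,0,-0.4],[0.05,0,-0.02,0,-0.4],[0.05,0,-0.15,0,-0.4],[0.05,0,-0.3,0,-0.4],[0.05,0,-0.45,0,-0.4]]]}}

```text
t: 11.6
ee_pos: [557.3, -29.3, 201.0]
tcp_rot: [3.084, -0.005, 2.816]
force: [0.8, -0.4, -1.5]
grip_width: 0.304
grasp_force: 0.0
```

Call:
{"method": "drive_tool", "body": {"commands": [[[0.2,0,-0.1,0,-0.4],[0.4,0,-0.1,0,-0.4],[0.6,0,-0.1,0,-0.4],[0.6,0,-0.1,0,-0.4],[0.6,0,-0.1,0,-0.4]]]}}

```text
t: 12.22
ee_pos: [387.4, 26.4, 230.6]
tcp_rot: [3.084, -0.004, 2.816]
force: [0.5, 0.2, -0.8]
grip_width: 0.305
grasp_force: 0.0
```

Run:
```python
from mv import *
s=grab_frame('scene'); t=grab_frame('top'); q=np.load('q.npy'); th=np.linspace(0,2*np.pi,40)
a=cv2.resize(s[150:250,270:400],(780,600),interpolation=cv2.INTER_CUBIC)[:, :]
b=cv2.resize(t[150:250,270:370],(600,600),interpolation=cv2.INTER_CUBIC)
for y in (7,87):
    u=((proj('scene',c2w(q,r2c(np.c_[157+22*np.cos(th),0*th+y,13+22*np.sin(th)])))-[270,150]+.5)*6).astype(np.int32); cv2.polylines(a,[u.reshape(-1,1,2)],True,(255,255,0),1)
w=[[63-22,7,67.4],[63-22,87,67.4],[85,87,67.4],[85,7,67.4]]
u=((proj('top',c2w(q,w))-[270,150]+.5)*6).astype(np.int32); cv2.polylines(b,[u.reshape(-1,1,2)],True,(255,255,0),1)
save('end.png',cv2.resize(np.hstack([a,b]),(800,348)))
for n,im in(('scene',s),('top',t)):
    print(n,[(round(d['score'],2),(np.array(d['location'])[::-1]*[640,400]).round(1).tolist()) for d in tip_of(n,'jar_red')], proj(n,c2w(q,r2c([[157,47,13]]))).round(1))
```

```text
scene [(0.87, [348.3, 197.6]), (0.54, [286.3, 196.0])] [[347.2 196.8]]
top [(0.86, [318.7, 176.4]), (0.8, [344.5, 262.0]), (0.7, [261.5, 206.1])] [[317.4 174.6]]
```

View pics/end.png

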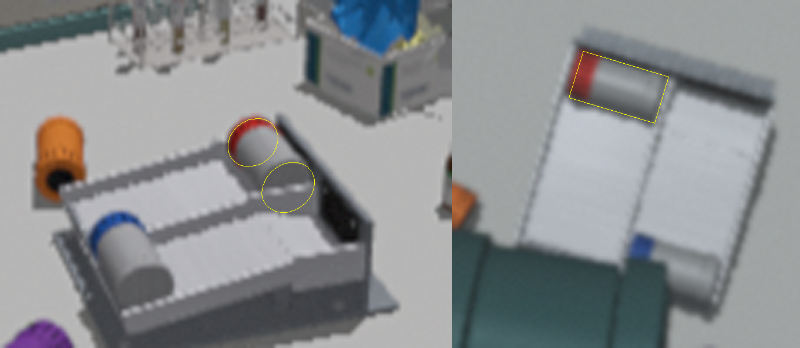

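The jar lies square in the cradle against the stop, matching the predicted seated outline in both views. The blue jar is unmoved.

```bash
python3 -c "
from cell import *
print(finish_job())"
```

```text
the job is handed in; nothing more can be done
None
```

I pushed the red-lidded jar over the crest; in the last pictures from both cameras it lies square in the cradle against the stop, and nothing else was touched. I handed the job in at about 12 s of the 32 s, and no verdict came back.

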